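# Close up the bench ventilator rig and start it

### The arm

A 6-joint arm with a two-finger parallel gripper is mounted at the origin on the work surface. World frame = base frame: x ahead of the robot, y to its left, z up, the work surface at z = 0. Lengths are in m, angles in degrees, forces in N, time in s.
With the tool pointing down it reaches from about 0.25 to 0.85 m from the base axis. Payload 12.5 kg.
Tool frame: the origin (TCP) lies between the finger pads; the fingertips stand env.tip_extent ahead of it and the grasp point (between the pads) lies 8 mm behind it (env.tip_extent is the distance from the TCP to the fingertips, in m); z points along the fingers, y is the line along which they close (so a half turn about z gives the same grasp; the last joint's range is limited). The gripper opens to 93 mm and grips with 3 to 60 N. Pads are 15 mm wide; open, the fingers measure 128 mm over their backs; the gripper's body (75 mm by 188 mm) begins 65 mm behind the grasp point.
Start: joints at [-78.014, 20.094, 94.641, -0, 65.266, -4.847], TCP at [0.159, -0.526, 0.23] pointing down, gripper open.
Joint ranges: [-157.81, 157.81], [-45, 120.19], [0.68, 151.7], [-89.99, 269.99], [4.06, 180], [-164.3, 164.3]. Speed limits (degrees/s): [127.2, 127.2, 159.86, 180, 180, 180].

### API

Orientations are given as [roll, pitch, yaw] about the fixed x, y, z axes, in that order (R = Rz(yaw) Ry(pitch) Rx(roll)).
In Python, from station import env, optics gives the robot as it stands.
- The arm moves only by the shell command python3 -m creep 'ROWS' [FORCE]. ROWS is a JSON object of lists of equal length, an entry for each row: "linear": the shift along the tool's x, y, z in mm, a list of three; "rot": the turn, a rotation vector about the tool's x, y, z in degrees, a list of three; "fingers": the opening, from -1 (shut) to 1 (fully open). A call has 1 to 5 rows; each row is the pose to reach, as a shift and turn from the pose commanded when the call began, along the tool's axes at that moment; what a row does not reach only later rows make up. A row lasts 1/12 s, in which the tool goes at most 41.7 mm and 7.16 degrees, less where a joint would pass 70% of its speed; a pose out of reach is approached as far as the arm can. A call with a gripper value outside its range is refused whole. The fingers move at their own pace and stop on an object; FORCE is the grip in N (left out, the last holds). Time passes only in rows, so rows that repeat a pose let the fingers close. It gives the time, the measured TCP pose, the force, the opening and the grip force at its end, in the units of the state.
- env.state(): the state, without advancing time (a new reading comes with each control period).
- optics.read_camera(name): name is "scene" or "top" or "wrist"; returns the picture (400x640x3 uint8, red, green, blue); there is no depth.
- optics.camera_params(name): a dict with "vfov" (degrees; the focal length in pixels is half the picture's height over the tangent of half this angle, whatever the lens; pixels are square), "cx", "cy" (the principal point, pixels), "rvec" (rotation vector, rad) and "tvec" (3), from world to camera coordinates, as OpenCV has them; the wrist camera has in their place "tool_from_camera" (4x4, takes a point from camera to tool coordinates, whose origin is the TCP and whose axes are the flange's). Camera axes: x right, y down, z forward; pixel columns grow to the right and rows downward; lengths in m; the calibration is good to about 2 mm. A picture is of the moment at which its call begins: read the wrist's pose just before it. camera_params takes no time and is no camera call.
- env.close_job(): hands the job in; it is judged then, once.
The state is a dict: "time": time; "joint_pos": joint angles; "joint_velocities": joint speeds; "joint_torque": joint torques, N m; "tcp_pos": TCP position; "eef_rot": TCP orientation; "ft_force": force on the tool from outside, world axes, zero at the start; "torque": the same for the moment, N m; "width": finger opening in m; "gripper_force": force on a finger pad.
Only numpy, scipy, OpenCV 4.12 (cv2) and the standard library are available. Lean on these libraries where they do the work, as an engineer would, in place of code of your own. Each camera call takes 0.05 s, during which the arm holds its last target. There are 200 camera calls.

### The job

Close up the test rig with your fingertips and start it, without gripping or lifting anything: first push the clear sliding cover of the compressor box fully shut, then push the electronics tray of the white controller fully home, and only then press the controller's round start button all the way down and let go. Leave the bottle, screwdriver, adaptor ring and cup where they are.

Things in the scene. Friction and masses are not known exactly. Their poses are not given: they have to be found in the camera images.
- compressor: clear acrylic box with aluminium corner posts and top rails and a geared paddle inside, 180 x 140 mm and 120 mm high, fixed to the bench; may stand left or right of the controller. Origin at the centre of its underside, z up; its front is its -x side, which roughly faces the robot.
- cover (a joint): how far the compressor's sliding cover is open, in m: 0 is shut (at its stop, level with the box's ends), 0.11 fully open. The cover slides along the box's own x: opening moves it to the box's +x (away from the robot), so it is shut by pushing it to the box's -x (towards the robot). It stays where it is left; about 2 N moves it slowly (plus 0.8 N for each 0.1 m/s).
- cover_fin (a point): centre of the +x face of the fin on the cover, the face to push to shut it. The fin is a grey plastic plate standing upright across the front (-x) end of the cover: 70 mm wide (y), 8 mm thick (x), from 126 to 160 mm above the bench; the point lies at 143 mm, axes as the box's, moving with the cover. Behind the fin (+x) the cover is a flat plate with its top 126 mm above the bench (thin trim strips to 127 mm), so fingertips that push the fin must stay above that.
- controller: white metal instrument case, 160 mm deep (x), 200 mm wide (y), 110 mm high, fixed to the bench. Origin at the centre of its underside, z up; its front is its -x side, which roughly faces the robot. On its top stand the start button, two trim knobs of 16 mm diameter, 16 mm tall, 5 mm in front of the centre and 35 and 65 mm to its +y side, and the loose adaptor ring, near the back.
- tray (a joint): how far the controller's electronics tray is pulled out, in m: 0 is fully home (at its stop), 0.10 fully out. It slides out to the case's -x and is pushed home to the case's +x. It stays where it is left; about 2 N moves it slowly (plus 0.8 N for each 0.1 m/s).
- tray_face (a point): centre of the front face of the tray's flat white front panel (no handle): panel 140 mm wide (y), 78 mm high, 12 mm thick, from 19 to 97 mm above the bench; the point lies at 58 mm, axes as the case's, moving with the tray. When home the panel still stands 12 mm proud of the case.
- start (a joint): travel of the start button in m: 0 is up, 0.006 is fully down. Spring return, about 5 N for full travel.
- start_top (a point): centre of the top of the start button, a round black push button of 26 mm diameter on a round grey housing (42 mm diameter, top 122 mm above the bench) on the controller's top; the point is 132 mm above the bench when up, 20 mm in front of and 45 mm to the -y side of the case's centre; it is pressed straight down. The only push button, wider than the trim knobs.
- bottle: loose white bottle, 40 mm diameter, 110 mm tall, upright between the two machines, clear of both; leave it. Origin at the centre of its base.
- screwdriver: loose screwdriver about 200 mm long, lying crosswise (roughly along the robot's y) on the bench between the machines and the robot; leave it. Origin under its middle, x along it towards the tip.
- adaptor: loose grey plastic tube adaptor, 26 mm diameter, 32 mm tall, standing on the controller's top near the back; leave it. Origin at the centre of its base.
- cup: loose steel cup, 64 mm across, 70 mm tall, on the bench behind the machines; leave it. Origin at the centre of its base.
Things that resemble listed ones, but are neither listed nor needed, are in the scene too. There is more than one size of the bottle; the one meant has the size given above.

How it is judged:
By the outcome, as a careful person would: the job done as asked, in the order asked, and still so for the second after the job is handed in, with the robot touching nothing.
It also fails if it takes over 61 s, if anything falls off the work surface, if the arm or the gripper's body presses on something with over 40 N, if the wrist force passes 120 N, or if a joint passes its speed limit or range.

## Working session

There is one attempt and no reset: what is moved stays moved. The work goes in short steps, Python scripts to look and compute and a shell command to move; the robot and the scene stay as the last step left them, time stands still between calls to the robot, and variables do not carry over. Pictures are saved under pics/ and viewed, at most 10 in all, crops included, and the job is handed in when it is done.

```bash
ls; mkdir -p pics
python3 - <<'E'
from station import env, optics
import cv2
for n in ("scene","top"):
    cv2.imwrite(f"pics/{n}0.png",optics.read_camera(n)[:,:,::-1])
    print(n,optics.camera_params(n))
s=env.state();print(s,env.tip_extent); print(optics.camera_params("wrist"))
E
```

```text
pics
scene {'vfov': 55.29711286227308, 'cx': 315.3176179513841, 'cy': 204.00549497780457, 'rvec': array([ 1.5859335 ,  1.97537887, -0.84245641]), 'tvec': array([ 0.13388908, -0.30905075,  1.31408801])}
top {'vfov': 50.936373847771236, 'cx': 318.7593991738327, 'cy': 198.24792922225427, 'rvec': array([ 2.17507578, -2.00445548,  0.24767122]), 'tvec': array([-0.05020226,  0.59965689,  0.86637881])}
{'time': 0.1, 'joint_pos': array([-7.80137014e+01,  2.01192074e+01,  9.46722447e+01, -4.27261230e-04,
        6.52657799e+01, -4.84673368e+00]), 'joint_velocities': array([-0.00459275, -0.14521545, -0.05364609,  0.04074991,  0.03289625,
       -0.09701956]), 'joint_torque': array([ 5.66705330e-04, -4.98028564e+01, -2.85705185e+01,  7.00098113e-02,
        2.38772691e-02, -5.08130745e-05]), 'tcp_pos': array([ 0.15923756, -0.52613986,  0.22918168]), 'eef_rot': array([-1.79942940e+02, -4.44907138e-03,  1.68332091e+01]), 'ft_force': array([0.13699546, 0.17206022, 0.22712504]), 'torque': array([-0.00813319,  0.01525184, -0.0551886 ]), 'gripper_force': 0.0, 'width': 0.09305089969926932} 0.011
{'vfov': 71.5525052367294, 'cx': 319.290725139118, 'cy': 197.2516063370032, 'tool_from_camera': array([[-2.77467704e-04, -9.68085277e-01, -2.50620866e-01,
         6.87529971e-02],
       [ 9.99999861e-01, -3.80944332e-04,  3.64370835e-04,
        -6.94075734e-04],
       [-4.48214640e-04, -2.50620730e-01,  9.68085249e-01,
        -1.55976236e-01],
       [ 0.00000000e+00,  0.00000000e+00,  0.00000000e+00,
         1.00000000e+00]])}
```

View pics/scene0.png

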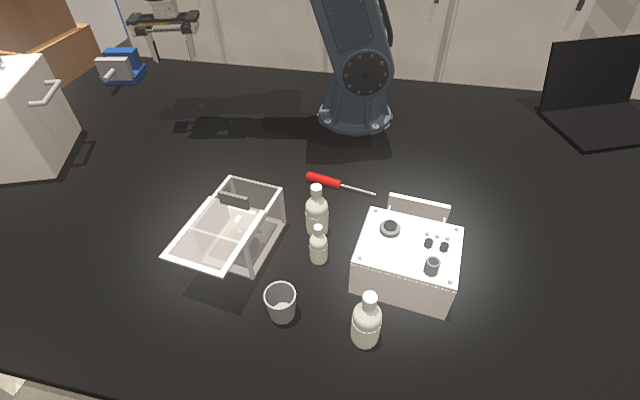

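View pics/top0.png

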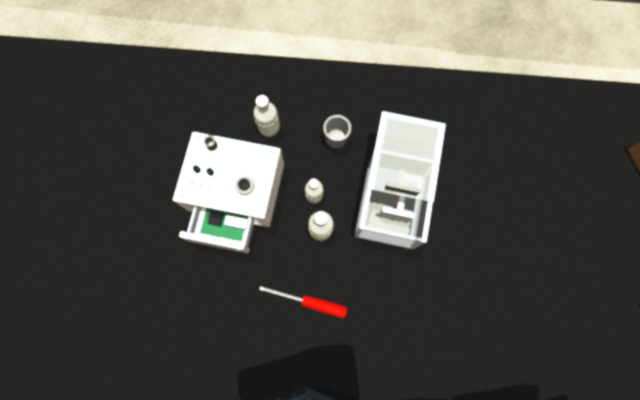

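The scene picture shows the compressor (160–285, 178–275) at −y, and the controller (350–463, 195–312) at +y with its tray out. The fin is at (233, 200) and the button at (390, 228). The top picture shows the fin at (403, 188), the button at (245, 185) and the tray panel at about (215, 243). Next I'll enlarge these areas.

```bash
cat > h.py <<'E'
import numpy as np, cv2
from station import env, optics
def cam(n):
    p=optics.camera_params(n); f=200/np.tan(np.radians(p['vfov']/2))
    return np.array([[f,0,p['cx']],[0,f,p['cy']],[0,0,1]]),cv2.Rodrigues(p['rvec'])[0],p['tvec'],p['rvec']
def ray(n,uv):
    K,R,t,_=cam(n); d=R.T@np.linalg.inv(K)@np.array([uv[0],uv[1],1.]); return -R.T@t,d
def onz(n,uv,z):
    c,d=ray(n,uv); return c+d*(z-c[2])/d[2]
def proj(n,P):
    K,R,t,r=cam(n); return cv2.projectPoints(np.array(P,float).reshape(-1,1,3),r,t,K,None)[0].reshape(-1,2)
E
python3 - <<'E'
import cv2,numpy as np
a=cv2.imread('pics/top0.png')[95:260,170:450]; a=cv2.resize(a,None,fx=2.85,fy=2.85,interpolation=cv2.INTER_CUBIC)
cv2.imwrite('pics/topc.png',a)
b=cv2.imread('pics/scene0.png')[165:320,155:475]; b=cv2.resize(b,None,fx=2.5,fy=2.5,interpolation=cv2.INTER_CUBIC)
cv2.imwrite('pics/scenec.png',b)
E
```

```text
(no output)
```

View pics/topc.png

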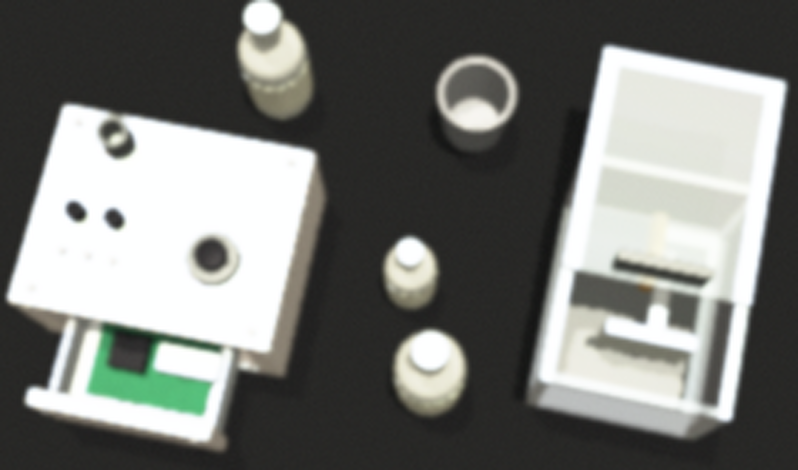

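View pics/scenec.png

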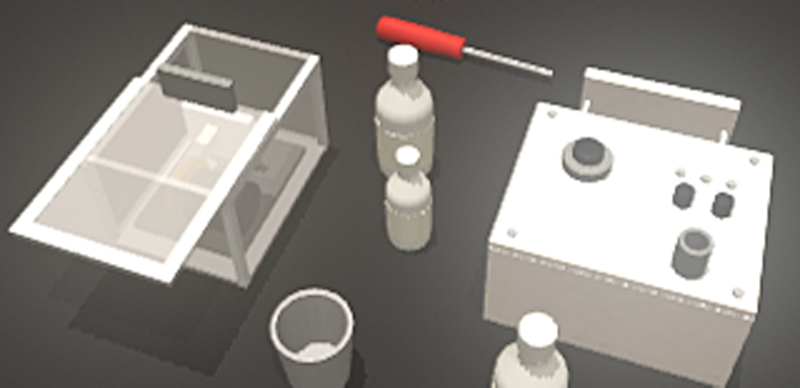

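The crops show:
- **Top:** the controller's lid corners are at crop (65,104), (317,152), (270,352) and (8,300). The button is at (211,256), the tray panel's top runs from (28,398) to (218,440), and the fin from (613,260) to (710,280).
- **Scene:** the fin's +x face spans crop (160,68) to (236,108).

Run:
```python
from h import *
np.set_printoptions(precision=4,suppress=True)
T=lambda u,v:(170+u/2.85-.32,95+v/2.85-.32)
S=lambda u,v:(155+u/2.5-.3,165+v/2.5-.3)
def fit(P,M):
    # 2D rigid: P = R M + t
    P=np.array(P)[:,:2];M=np.array(M,float);p=P.mean(0);m=M.mean(0)
    U,s,V=np.linalg.svd((M-m).T@(P-p));R=(U@V).T;t=p-R@m
    print('yaw',np.degrees(np.arctan2(R[1,0],R[0,0])),'org',t,'res mm',1000*np.linalg.norm(P-(M@R.T+t),axis=1)); return R,t
top=[onz('top',T(*c),.110) for c in [(65,104),(317,152),(270,352),(8,300)]]
Rc,tc=fit(top,[(.08,.1),(.08,-.1),(-.08,-.1),(-.08,.1)])
sc=[onz('scene',S(*c),.110) for c in [(758,318),(488,245),(538,102),(773,155)]]
Rs,ts=fit(sc,[(.08,.1),(.08,-.1),(-.08,-.1),(-.08,.1)])
print('button top',onz('top',T(211,254),.132),'scene',onz('scene',S(589,150),.132),'pred',tc+Rc@[-.02,-.045],ts+Rs@[-.02,-.045])
print('tray top front corners',[Rc.T@(onz('top',T(*c),.097)[:2]-tc) for c in [(26,404),(213,445)]],[Rs.T@(onz('scene',S(*c),.097)[:2]-ts) for c in [(740,100),(587,68)]])
cov=[onz('top',T(*c),.127) for c in [(605,45),(785,82)]]; cs=[onz('scene',S(*c),.127) for c in [(172,282),(10,230)]]
print('cover back',cov,cs)
fs=[onz('scene',S(*c),z) for c,z in [((160,69),.16),((235,86),.16),((235,111),.126),((160,94),.126)]]
ft=[onz('top',T(*c),z) for c,z in [((615,253),.16),((714,272),.16),((613,266),.126),((709,286),.126)]]
print('fin scene',np.array(fs));print('fin top',np.array(ft))
fr=[onz('scene',S(*c),.12) for c in [(187,25),(322,57)]];frt=[onz('top',T(*c),.12) for c in [(733,420),(537,380)]]
print('box front',np.array(fr),np.array(frt))
```

```text
yaw -6.649293808374958 org [0.6314 0.2003] res mm [0.9452 0.9556 0.927  0.8954]
yaw -6.3753160760769845 org [0.637 0.203] res mm [2.4516 1.6821 2.0437 2.1582]
button top [0.6055 0.158  0.132 ] scene [0.613  0.1609 0.132 ] pred [0.6063 0.1579] [0.6121 0.1605]
tray top front corners [array([-0.1525,  0.0707]), array([-0.1549, -0.0732])] [array([-0.1542,  0.0692]), array([-0.1533, -0.0691])]
cover back [array([ 0.7998, -0.1255,  0.127 ]), array([ 0.7803, -0.2656,  0.127 ])] [array([ 0.8006, -0.1225,  0.127 ]), array([ 0.7825, -0.2627,  0.127 ])]
fin scene [[ 0.6214 -0.2015  0.16  ]
 [ 0.628  -0.132   0.16  ]
 [ 0.6247 -0.1382  0.126 ]
 [ 0.6185 -0.2099  0.126 ]]
fin top [[ 0.6225 -0.1357  0.16  ]
 [ 0.6143 -0.2067  0.16  ]
 [ 0.6224 -0.1396  0.126 ]
 [ 0.6129 -0.2112  0.126 ]]
box front [[ 0.5195 -0.2258  0.12  ]
 [ 0.5369 -0.0868  0.12  ]] [[ 0.5155 -0.2324  0.12  ]
 [ 0.5332 -0.0888  0.12  ]]
```

Checks against the known sizes:
- **Controller:** origin about (0.634, 0.2015), yaw −6.5°. The tray is about 61 mm out.
- **Compressor:** origin about (0.615, −0.170), yaw −7.5°. The cover is about 87 mm open, and the fin's +x face is at about (0.620, −0.170).

The two views agree within about 6 mm. I'll start with the approach behind the fin.

```bash
cat > to.py <<'E'
import sys
from h import *
from scipy.spatial.transform import Rotation as Ro
a=[float(x) for x in sys.argv[1:]]  # x y z(m) yaw
s=env.state(); R=Ro.from_euler('xyz',s['eef_rot'],degrees=True); G=Ro.from_euler('xyz',[180,0,a[3]],degrees=True)
print('shift mm',np.round(1000*R.inv().apply(np.array(a[:3])-s['tcp_pos']),1),'rot',np.round((R.inv()*G).as_rotvec(degrees=True),1),'t',s['time'],'w',s['width'])
E
python3 -m creep '{"linear":[[190,-65,0],[190,-65,0],[190,-65,0],[190,-65,0],[190,-65,0]],"rot":[[0,0,24.3],[0,0,24.3],[0,0,24.3],[0,0,24.3],[0,0,24.3]],"fingers":[-1,-1,-1,-1,-1]}' 20
python3 to.py 0.650 -0.174 0.229 -7.5
```

```text
time: 0.52
tcp_pos: [0.3213, -0.4093, 0.2295]
eef_rot: [-180.0, 0.0, -7.8]
ft_force: [0.5, -0.8, -0.0]
width: 0.0643
gripper_force: 0.0
shift mm [ 293.7 -277.7    0.5] rot [-0.   0.  -0.3] t 0.5167 w 0.06429394517926705
```

```bash
python3 -m creep '{"linear":[[290,-275,0],[290,-275,0],[290,-275,0],[290,-275,0],[290,-275,0]],"rot":[[0,0,0],[0,0,0],[0,0,0],[0,0,0],[0,0,0]],"fingers":[-1,-1,-1,-1,-1]}'
python3 to.py 0.650 -0.174 0.229 -7.5
```

```text
time: 0.93
tcp_pos: [0.4902, -0.2865, 0.2295]
eef_rot: [-180.0, 0.0, -7.5]
ft_force: [0.1, -1.4, -0.4]
width: 0.0302
gripper_force: 0.0
shift mm [ 143.9 -132.3    0.5] rot [-0.  0.  0.] t 0.9333 w 0.03024897804994388
```

```bash
python3 -m creep '{"linear":[[144,-132,0],[144,-132,0],[144,-132,0],[144,-132,0],[144,-132,0]],"rot":[[0,0,0],[0,0,0],[0,0,0],[0,0,0],[0,0,0]],"fingers":[-1,-1,-1,-1,-1]}'
python3 -m creep '{"linear":[[0,0,0],[0,0,0],[0,0,0],[0,0,0],[0,0,0]],"rot":[[0,0,0],[0,0,0],[0,0,0],[0,0,0],[0,0,0]],"fingers":[-1,-1,-1,-1,-1]}'
python3 to.py 0.650 -0.174 0.147 -7.5
python3 - <<'E'
from h import *
cv2.imwrite('pics/w1.png',optics.read_camera('wrist')[:,:,::-1])
E
```

```text
time: 1.35
tcp_pos: [0.6509, -0.1733, 0.229]
eef_rot: [-180.0, 0.0, -7.4]
ft_force: [-0.1, -0.3, 0.3]
width: 0.001
gripper_force: 0.0
time: 1.77
tcp_pos: [0.6481, -0.1769, 0.2298]
eef_rot: [180.0, 0.0, -7.5]
ft_force: [0.0, -0.2, 0.2]
width: 0.0003
gripper_force: 0.0
shift mm [ 1.5 -3.1 82.8] rot [ 0.  0. -0.] t 1.7667 w 0.0002665319121059864
```

View pics/w1.png

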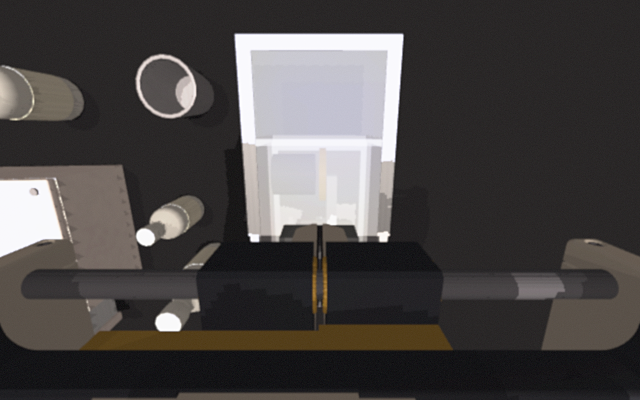

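The wrist view shows the closed fingertips at (319, 235), centred on the cover (edges about 250 and 390) and aligned in yaw. I'll lower behind the fin and check the force.

```bash
python3 -m creep '{"linear":[[2,-1,30],[2,-1,60],[2,-1,83],[2,-1,83],[2,-1,83]],"rot":[[0,0,0],[0,0,0],[0,0,0],[0,0,0],[0,0,0]],"fingers":[-1,-1,-1,-1,-1]}'
python3 to.py 0.650 -0.174 0.147 -7.5
python3 -m creep '{"linear":[[-5,0,0],[-10,0,0],[-15,0,0],[-20,0,0],[-25,0,0]],"rot":[[0,0,0],[0,0,0],[0,0,0],[0,0,0],[0,0,0]],"fingers":[-1,-1,-1,-1,-1]}'
python3 -m creep '{"linear":[[-5,0,0],[-10,0,0],[-15,0,0],[-20,0,0],[-25,0,0]],"rot":[[0,0,0],[0,0,0],[0,0,0],[0,0,0],[0,0,0]],"fingers":[-1,-1,-1,-1,-1]}'
python3 -m creep '{"linear":[[-5,0,0],[-10,0,0],[-15,0,0],[-20,0,0],[-25,0,0]],"rot":[[0,0,0],[0,0,0],[0,0,0],[0,0,0],[0,0,0]],"fingers":[-1,-1,-1,-1,-1]}'
```

```text
time: 2.23
tcp_pos: [0.6503, -0.1756, 0.1465]
eef_rot: [-180.0, 0.1, -7.5]
ft_force: [0.4, -0.5, -0.1]
width: 0.0008
gripper_force: 0.0
shift mm [-0.5 -1.5 -0.5] rot [-0.   0.1 -0. ] t 2.2333 w 0.0008237999386009006
time: 2.65
tcp_pos: [0.6263, -0.1721, 0.1479]
eef_rot: [180.0, -0.2, -7.5]
ft_force: [1.3, 0.7, 2.2]
width: 0.0004
gripper_force: 1.2
time: 3.07
tcp_pos: [0.6009, -0.1687, 0.1467]
eef_rot: [-180.0, -0.0, -7.5]
ft_force: [2.2, -0.6, 1.3]
width: 0.0
gripper_force: 1.2
time: 3.48
tcp_pos: [0.576, -0.1654, 0.1466]
eef_rot: [-180.0, 0.0, -7.5]
ft_force: [3.0, 0.6, 2.5]
width: 0.0003
gripper_force: 1.2
```

```bash
python3 -m creep '{"linear":[[-5,0,0],[-10,0,0],[-15,0,0],[-20,0,0],[-23,0,0]],"rot":[[0,0,0],[0,0,0],[0,0,0],[0,0,0],[0,0,0]],"fingers":[-1,-1,-1,-1,-1]}'
python3 -m creep '{"linear":[[-2,0,0],[-4,0,0],[-6,0,0],[-6,0,0],[-6,0,0]],"rot":[[0,0,0],[0,0,0],[0,0,0],[0,0,0],[0,0,0]],"fingers":[-1,-1,-1,-1,-1]}'
python3 -m creep '{"linear":[[-1,0,0],[-2,0,0],[-3,0,0],[-3,0,0],[-3,0,0]],"rot":[[0,0,0],[0,0,0],[0,0,0],[0,0,0],[0,0,0]],"fingers":[-1,-1,-1,-1,-1]}'
```

```text
time: 3.9
tcp_pos: [0.553, -0.1624, 0.1466]
eef_rot: [-180.0, 0.0, -7.5]
ft_force: [2.8, 0.5, 1.4]
width: 0.0007
gripper_force: 1.1
time: 4.32
tcp_pos: [0.5474, -0.1617, 0.1464]
eef_rot: [180.0, 0.1, -7.5]
ft_force: [0.1, -0.2, -0.3]
width: 0.0004
gripper_force: 0.1
time: 4.73
tcp_pos: [0.5473, -0.1618, 0.1466]
eef_rot: [180.0, -0.4, -7.5]
ft_force: [17.9, -1.4, -12.1]
width: 0.0002
gripper_force: 8.7
```

The stop is firm: 18 N at the expected fin position of about 0.538. I'll back off, lift and move over to the front of the tray.

```bash
python3 -m creep '{"linear":[[8,0,0],[15,0,0],[20,0,-20],[20,0,-55],[20,0,-90]],"rot":[[0,0,0],[0,0,0],[0,0,0],[0,0,0],[0,0,0]],"fingers":[-1,-1,-1,-1,-1]}'
python3 - <<'E'
from h import *
cv2.imwrite('pics/t2.png',cv2.resize(optics.read_camera('scene')[160:320,150:470,::-1],None,fx=2.5,fy=2.5,interpolation=cv2.INTER_CUBIC))
E
python3 to.py 0.442 0.2234 0.235 -6.5
```

```text
time: 5.15
tcp_pos: [0.5641, -0.1638, 0.2367]
eef_rot: [-180.0, 0.2, -7.5]
ft_force: [-0.1, -0.7, 0.0]
width: 0.0005
gripper_force: 0.0
shift mm [-174.2 -368.7    7.7] rot [ 0.1 -0.4 -1. ] t 5.2 w 0.00046529057023493836
```

View pics/t2.png

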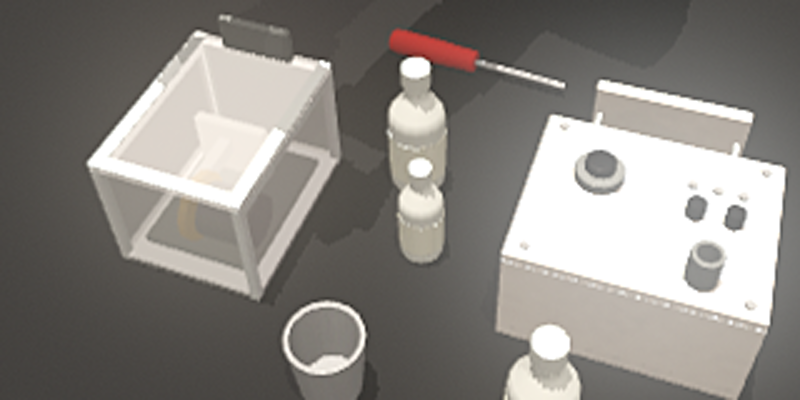

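The cover is now level with the box: the rear edge (90,163)–(240,205) sits over the rear posts and the fin is at the front (255,38). It is shut. On to the tray.

```bash
python3 -m creep '{"linear":[[-174,-369,0],[-174,-369,0],[-174,-369,0],[-174,-369,0],[-174,-369,0]],"rot":[[0,0,-1],[0,0,-1],[0,0,-1],[0,0,-1],[0,0,-1]],"fingers":[-1,-1,-1,-1,-1]}' | head -2
python3 to.py 0.442 0.2234 0.235 -6.5
```

```text
time: 5.62
tcp_pos: [0.5, 0.0359, 0.2365]
shift mm [ -78.9 -179.7    1.5] rot [0. 0. 0.] t 5.6167 w 0.00046372183989517733
```

```bash
python3 -m creep '{"linear":[[-79,-180,0],[-79,-180,0],[-79,-180,0],[-79,-180,0],[-79,-180,0]],"rot":[[0,0,0],[0,0,0],[0,0,0],[0,0,0],[0,0,0]],"fingers":[-1,-1,-1,-1,-1]}' | head -2
python3 to.py 0.442 0.2234 0.075 -6.5
```

```text
time: 6.03
tcp_pos: [0.4415, 0.2247, 0.2366]
shift mm [  0.7   1.2 161.6] rot [0.  0.  0.1] t 6.0333 w 0.0002932485448396782
```

```bash
python3 -m creep '{"linear":[[0,0,40],[0,0,80],[0,0,120],[0,0,160],[0,0,160]],"rot":[[0,0,0],[0,0,0],[0,0,0],[0,0,0],[0,0,0]],"fingers":[-1,-1,-1,-1,-1]}' | head -4
python3 to.py 0.442 0.2234 0.075 -6.5
python3 -m creep '{"linear":[[6,0,0],[12,0,0],[18,0,0],[24,0,0],[30,0,0]],"rot":[[0,0,0],[0,0,0],[0,0,0],[0,0,0],[0,0,0]],"fingers":[-1,-1,-1,-1,-1]}' | head -4
python3 -m creep '{"linear":[[5,0,0],[10,0,0],[15,0,0],[20,0,0],[25,0,0]],"rot":[[0,0,0],[0,0,0],[0,0,0],[0,0,0],[0,0,0]],"fingers":[-1,-1,-1,-1,-1]}' | head -4
python3 -m creep '{"linear":[[5,0,0],[10,0,0],[15,0,0],[20,0,0],[25,0,0]],"rot":[[0,0,0],[0,0,0],[0,0,0],[0,0,0],[0,0,0]],"fingers":[-1,-1,-1,-1,-1]}' | head -4
```

```text
time: 6.45
tcp_pos: [0.439, 0.2207, 0.0704]
eef_rot: [179.7, 0.6, -6.5]
ft_force: [-1.1, 0.1, -0.8]
shift mm [ 2.6 -3.  -4.6] rot [0.3 0.6 0. ] t 6.45 w 0.00012131383726214623
time: 6.87
tcp_pos: [0.4741, 0.219, 0.0783]
eef_rot: [-179.9, -0.1, -6.5]
ft_force: [-1.8, 0.5, 2.1]
time: 7.28
tcp_pos: [0.4978, 0.2159, 0.0766]
eef_rot: [180.0, 0.0, -6.5]
ft_force: [-2.7, 0.0, 2.7]
time: 7.7
tcp_pos: [0.5227, 0.213, 0.0766]
eef_rot: [180.0, 0.0, -6.5]
ft_force: [-2.7, -0.6, 2.5]
```

```bash
python3 -m creep '{"linear":[[2,0,0],[4,0,0],[6,0,0],[7,0,0],[7,0,0]],"rot":[[0,0,0],[0,0,0],[0,0,0],[0,0,0],[0,0,0]],"fingers":[-1,-1,-1,-1,-1]}' | head -4
python3 -m creep '{"linear":[[1,0,0],[2,0,0],[3,0,0],[4,0,0],[4,0,0]],"rot":[[0,0,0],[0,0,0],[0,0,0],[0,0,0],[0,0,0]],"fingers":[-1,-1,-1,-1,-1]}' | head -4
```

```text
time: 8.12
tcp_pos: [0.5294, 0.2124, 0.0766]
eef_rot: [-180.0, -0.0, -6.5]
ft_force: [0.2, -0.5, -0.0]
time: 8.53
tcp_pos: [0.532, 0.2121, 0.0766]
eef_rot: [180.0, 0.2, -6.5]
ft_force: [-9.6, 0.2, 5.6]
```

```bash
python3 -m creep '{"linear":[[1,0,0],[2,0,0],[2,0,0],[2,0,0],[2,0,0]],"rot":[[0,0,0],[0,0,0],[0,0,0],[0,0,0],[0,0,0]],"fingers":[-1,-1,-1,-1,-1]}' | head -4
python3 -m creep '{"linear":[[-10,0,0],[-25,0,0],[-30,0,-40],[-30,0,-80],[-30,0,-120]],"rot":[[0,0,0],[0,0,0],[0,0,0],[0,0,0],[0,0,0]],"fingers":[-1,-1,-1,-1,-1]}' | head -4
python3 to.py 0.609 0.159 0.195 -6.5
python3 - <<'E'
from h import *
cv2.imwrite('pics/t3.png',cv2.resize(optics.read_camera('top')[100:270,160:300,::-1],None,fx=3.5,fy=3.5,interpolation=cv2.INTER_CUBIC))
E
```

```text
time: 8.95
tcp_pos: [0.532, 0.2121, 0.0766]
eef_rot: [179.9, 0.4, -6.5]
ft_force: [-21.4, 2.1, 15.3]
time: 9.37
tcp_pos: [0.5049, 0.2152, 0.1981]
eef_rot: [180.0, -0.0, -6.4]
ft_force: [0.7, 0.2, 0.7]
shift mm [109.7  44.1   3.1] rot [ 0.  -0.   0.1] t 9.3667 w 0.00028220081649231584
```

View pics/t3.png

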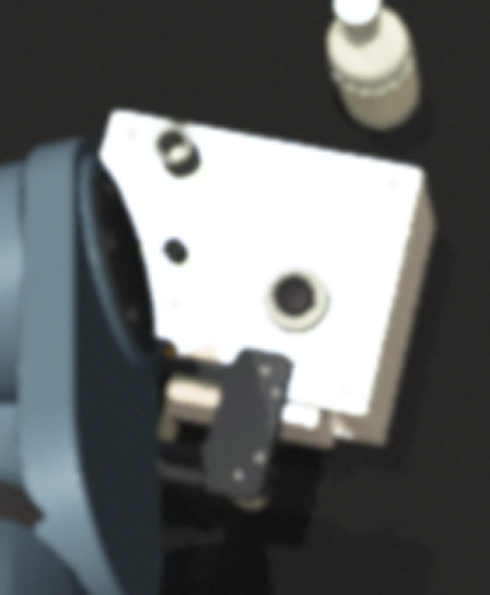

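The stop is firm (21 N with no further motion) and the panel sits against the case, so the tray is home. The button is clear at crop (296, 296), so I'll move above it.

```bash
python3 -m creep '{"linear":[[37,15,0],[73,29,0],[110,44,0],[110,44,0],[110,44,0]],"rot":[[0,0,0],[0,0,0],[0,0,0],[0,0,0],[0,0,0]],"fingers":[-1,-1,-1,-1,-1]}' | head -4
python3 -m creep '{"linear":[[0,0,10],[0,0,20],[0,0,30],[0,0,40],[0,0,40]],"rot":[[0,0,0],[0,0,0],[0,0,0],[0,0,0],[0,0,0]],"fingers":[-1,-1,-1,-1,-1]}' | head -4
python3 to.py 0.609 0.159 0.143 -6.5
python3 - <<'E'
from h import *
w=optics.read_camera('wrist')[100:350,150:490,::-1]; s=optics.read_camera('scene')[180:290,330:480,::-1]
a=cv2.resize(w,(400,294));b=cv2.resize(s,(400,294),interpolation=cv2.INTER_CUBIC)
cv2.imwrite('pics/t4.png',np.hstack([a,b]))
E
```

```text
time: 9.83
tcp_pos: [0.6108, 0.158, 0.1959]
eef_rot: [-180.0, -0.0, -6.6]
ft_force: [-0.5, 0.8, -0.7]
time: 10.25
tcp_pos: [0.6082, 0.1592, 0.1539]
eef_rot: [179.9, 0.2, -6.4]
ft_force: [0.3, -0.2, -0.1]
shift mm [ 0.9  0.1 10.9] rot [0.1 0.2 0.1] t 10.25 w 0.0007942876624163894
```

View pics/t4.png

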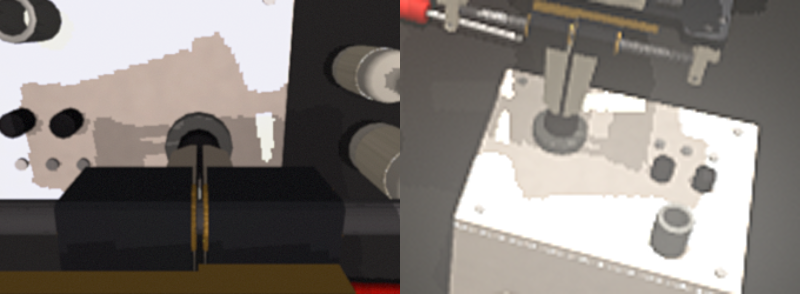

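Both views show the closed tips directly above the button: wrist crop (199,140), scene crop (563,120), centred to within a few mm. I'll press in small steps.

```bash
python3 -m creep '{"linear":[[0,0,3],[0,0,6],[0,0,9],[0,0,11],[0,0,13]],"rot":[[0,0,0],[0,0,0],[0,0,0],[0,0,0],[0,0,0]],"fingers":[-1,-1,-1,-1,-1]}' | head -4
python3 -m creep '{"linear":[[0,0,1],[0,0,2],[0,0,3],[0,0,4],[0,0,4]],"rot":[[0,0,0],[0,0,0],[0,0,0],[0,0,0],[0,0,0]],"fingers":[-1,-1,-1,-1,-1]}' | head -4
```

```text
time: 10.77
tcp_pos: [0.6097, 0.159, 0.1434]
eef_rot: [-180.0, 0.0, -6.5]
ft_force: [-0.4, -1.1, -0.4]
time: 11.18
tcp_pos: [0.6097, 0.159, 0.1397]
eef_rot: [-180.0, -0.0, -6.5]
ft_force: [-1.4, 0.5, 2.9]
```

```bash
python3 -m creep '{"linear":[[0,0,1],[0,0,2],[0,0,3],[0,0,3],[0,0,3]],"rot":[[0,0,0],[0,0,0],[0,0,0],[0,0,0],[0,0,0]],"fingers":[-1,-1,-1,-1,-1]}' | head -4
python3 -m creep '{"linear":[[0,0,1],[0,0,1],[0,0,1],[0,0,1],[0,0,1]],"rot":[[0,0,0],[0,0,0],[0,0,0],[0,0,0],[0,0,0]],"fingers":[-1,-1,-1,-1,-1]}' | head -4
```

```text
time: 11.6
tcp_pos: [0.6098, 0.159, 0.1372]
eef_rot: [-180.0, -0.0, -6.5]
ft_force: [-3.5, -1.5, 9.9]
time: 12.02
tcp_pos: [0.6099, 0.159, 0.1371]
eef_rot: [-180.0, -0.0, -6.5]
ft_force: [-6.3, -2.3, 16.6]
```

The button bottomed out: the tip is at 126 mm with 16.6 N. I'll let go, retract and check.

```bash
python3 -m creep '{"linear":[[0,0,-5],[0,0,-20],[0,0,-50],[0,0,-85],[0,0,-120]],"rot":[[0,0,0],[0,0,0],[0,0,0],[0,0,0],[0,0,0]],"fingers":[-1,-1,-1,-1,-1]}' | head -4
python3 -m creep '{"linear":[[-40,0,0],[-80,0,0],[-120,0,0],[-120,0,0],[-120,0,0]],"rot":[[0,0,0],[0,0,0],[0,0,0],[0,0,0],[0,0,0]],"fingers":[-1,-1,-1,-1,-1]}' | head -4
python3 - <<'E'
from h import *
cv2.imwrite('pics/t5.png',optics.read_camera('scene')[:,:,::-1])
E
```

```text
time: 12.43
tcp_pos: [0.6094, 0.159, 0.2563]
eef_rot: [180.0, 0.1, -6.5]
ft_force: [0.3, 0.8, -0.7]
time: 12.85
tcp_pos: [0.4894, 0.1728, 0.2559]
eef_rot: [-180.0, -0.0, -6.4]
ft_force: [0.1, 0.1, -0.3]
```

View pics/t5.png

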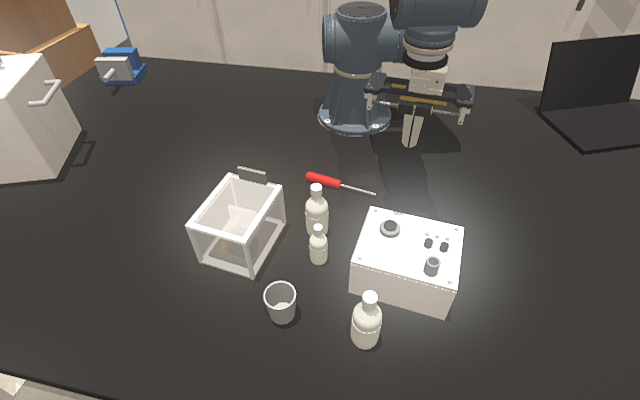

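The cover is shut (box at 190–285, 175–272) and the tray is home. The button at (390,228) is up again, the bottle, cup, adaptor and screwdriver are where they were, and the arm is clear.

```bash
python3 -c "
from station import env
print(env.close_job())"
```

```text
the job is handed in; nothing more can be done
None
```

I pushed the cover shut, then the tray home, then pressed the start button fully and released it; the loose items look unmoved in the last picture, and the job was handed in at about 13 s.

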